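# Zero the pigment mill's grind dial and set it four clicks coarser

### The job

The burrs of the pigment mill are worn, so its dial must be set by feel: turn the black dial clockwise (seen from above) until the burrs just meet and it stops, without forcing it, then turn it back exactly four clicks. Then push the red lock plunger beside it all the way down, and leave everything else where it stands.

Things in the scene. Friction and masses are not known exactly. Their poses are not given: they have to be found in the camera images.
- mill: Green bench mill, fixed to the counter: housing 210 (x) x 130 (y) x 100 high, aluminium deck at z = 100. Origin: centre of the underside, on the counter; its x axis points to the back (hopper), y to its left. Dial axis at (-20, -20) mm, red lock plunger at (-65, +45), clear hopper (62 across, top 154 above the counter) at (+72, 0); a chute on the right side over a bowl.
- dial_grip (a point): Point on the dial's vertical axis at the height to grip, 128 above the counter. The black dial is a disc 50 across (102 to 112 above the counter) with an upright grip bar 46 long, 16 thick, 112 to 140 above the counter, centred on the axis. The point's x axis runs along the bar; pinch it across y. A white pointer line marks the bar's -x end.
- dial: Same dial, origin on its axis at the disc's underside, axes as dial_grip. 20 clicks a turn (0.314 rad each), felt as a ripple of 0.1 to 0.15 N m; let go, it settles into the nearest click. The scale round it has one mark a click but does not tell where the stop is. It starts 3 to 6 clicks counter-clockwise from the stop; range 8 clicks. Gripper room: nothing higher than 17 above the deck within 60 of the axis.
- burr_gap (a joint): Opening between the burrs inside the mill, in m: 0 where they just meet (the dial's stop), 0.00002 m (0.02 mm) more for each click counter-clockwise. Its reading is as noisy as any length (0.3 mm or more), so it cannot tell clicks. The stop is itself a click position: count it as zero.
- burr_press (a joint): How far the burrs are pressed into each other, in m: 0 before the stop; turned on past it, the dial gives like a spring of about 6 N m per rad and this grows by 0.00006 m per rad. 0.4 to 0.6 N m is a clear stop; 1.2 N m (0.2 rad past it, 0.0000128 m) spoils the burrs. Far below the reading's noise, so it must be felt.
- lock_top (a point): Centre of the flat top of the red lock plunger, a round pin 16 across, standing 12 out of its dark 26 mm collar (top 117 above the counter, 17 above the deck). It slides straight down 8 mm against about 5 N of friction and stays where it is left.
- lock (a joint): How far the lock plunger is pushed down, m: 0 out, 0.008 fully down.
- bowl: Cream bowl, 95 across, 60 high, loose, under the mill's chute. Origin: centre of the underside.
- pink_jar: Closed rose-red paint jar, 59 across, 42 high, loose, to the right of the mill. Origin: centre of the underside.
- coral_jar: Closed coral paint jar with a white cap, 55 across, 49 high, loose, at the rear, left of the mill. Origin: centre of the underside.

How it is judged (in metres and radians):
On the way, in this order (a step that is already met when the one before it is completed fails the run):
1. the dial is turned clockwise to its stop (burr gap within a fifth of a click of zero) (value of joint burr_gap below 4e-06 m), for 0.1 s.
2. the dial is turned back four clicks, within 0.35 click, and let go (value of joint burr_gap between 7.3e-05 and 8.7e-05 m and contact force between the fingers and mill below 0.1 N), for 0.3 s.
3. the lock plunger is pushed down (value of joint lock above 0.0065 m), for 0.1 s.
At the end, for the whole second after the job is handed in: The dial rests four clicks back from its stop (burr gap 0.08 mm within 0.007 mm, a third of a click) and the lock plunger is down by at least 6.5 of its 8 mm (value of joint burr_gap between 7.3e-05 and 8.7e-05 m and value of joint lock above 0.0065 m); the robot touches nothing.
It fails at once if the burrs are forced: the dial is driven more than 0.2 rad past the touch (about 1.2 N m) (value of joint burr_press above 1.28e-05 m).
It fails at once if the cream bowl under the chute is moved by more than 30 mm (distance of bowl from where it was at the start of the episode above 0.03 m).
It fails at once if the rose-red jar is moved by more than 30 mm (distance of pink_jar from where it was at the start of the episode above 0.03 m).
It fails at once if the coral jar is moved by more than 30 mm (distance of coral_jar from where it was at the start of the episode above 0.03 m).
It also fails if it takes over 70 s, if anything falls off the work surface, if the arm or the gripper's body presses on something with over 40 N, if the wrist force passes 120 N, or if a joint passes its speed limit or range.

### The arm

A 6-joint arm with a two-finger parallel gripper is mounted at the origin on a cart in front of the work surface, level with it; the furniture and walls round the work are solid. World frame = base frame: x ahead of the robot, y to its left, z up, the work surface at z = 0. Lengths are in mm, angles in rad, forces in N, time in s.
With the tool pointing down it reaches from about 275 to 850 mm from the base axis. Payload 19 kg.
Tool frame: the origin (TCP) lies at the very end of the fingers, on their centre line; the grasp point (between the pads) lies r.hold_point_z behind it (r.hold_point_z is the distance from the TCP to the grasp point, in mm); z points along the fingers, y is the direction in which the jaws open and shut (so a half turn about z gives the same grasp; the last joint's range is limited). The gripper opens to 85 mm and grips with 20 to 120 N. Pads are 22 mm wide; open, the fingers measure 114 mm over their backs; the gripper's body (76 mm by 85 mm) begins 54 mm behind the grasp point. The pads swing forward as they close: fully open they stand 13 mm farther back than shut.
Start: joints at [-1.307, 0.15, 1.437, -0, 1.554, -0.134], TCP at [222.722, -530.08, 231.267] pointing down, gripper open.
Joint ranges: [-2.8, 2.8], [-0.68, 2.1], [0.12, 2.68], [-1.39, 4.53], [0.16, 2.79], [-2.81, 2.81]. Speed limits (rad/s): [1.89, 1.89, 2.22, 3.01, 3.01, 3.01].

### API

Orientations are given as a unit quaternion [w, x, y, z].
In Python, from rig import r, eyes gives the robot as it stands.
- The arm moves only by the shell command python3 -m pendant 'ROWS'. ROWS is JSON, one flat list of numbers, 5 for each row, row after row: the closure, from 0 (fully open) to 1 (shut), then the shift along the world's x, y, z in mm, then the turn about the world's z in rad. In form: [gripper, tx, ty, tz, spin, gripper, tx, ty, tz, spin, ...]. A call has 1 to 20 rows; each row shifts and turns the commanded pose from where the row before left it; what a row does not reach is not made up. A row lasts 1/8 s, in which the tool goes at most 62.5 mm and 10.7 degrees, less where a joint would pass 70% of its speed; a pose out of reach is approached as far as the arm can. A call with a gripper value outside its range is refused whole. The fingers move at their own pace and stop on an object; the grip force is fixed at half the most. Time passes only in rows, so rows that do not move let the fingers close. It gives the time, the measured TCP pose, the force and the opening at its end, in the units of the state.
- r.get_state(): the state, without advancing time (a new reading comes with each control period).
- eyes.camera(name): name is "side" or "top"; returns a dict with "image" (384x512x3 uint8, blue, green, red), "fx", "fy", "cx", "cy" (pixels), "R" (3x3) and "t" (3): a world point X has camera coordinates R X + t. Camera axes: x right, y down, z forward; pixel columns grow to the right and rows downward; lengths in mm; the calibration is good to about 2 mm. A picture is of the moment at which its call begins. There is no depth.
- r.finish_job(): hands the job in, once; it reports no verdict.
The state is a dict: "t": time; "q": joint angles; "joint_velocities": joint speeds; "effort": joint torques, N m; "tcp_pos": TCP position; "orientation": TCP orientation; "contact_force": force on the tool from outside, world axes, zero at the start; "torque": the same for the moment, N m; "grip_width": finger opening in mm.
Only numpy, scipy, OpenCV 4.12 (cv2) and the standard library are available. Lean on these libraries where they do the work, as an engineer would, in place of code of your own. Each camera call takes 0.05 s, during which the arm holds its last target.

## Working session

There is one attempt and no reset: what is moved stays moved. The work goes in short steps, Python scripts to look and compute and a shell command to move; the robot and the scene stay as the last step left them, time stands still between calls to the robot, and variables do not carry over. Pictures are saved under pics/ and viewed, and the job is handed in when it is done.

```bash
ls; mkdir -p pics; python3 - <<'E'
from rig import r, eyes
import cv2
for n in("side","top"):
    c=eyes.camera(n); cv2.imwrite(f"pics/{n}0.png",c["image"]); print(n,c["fx"],c["fy"],c["cx"],c["cy"],c["R"],c["t"])
print(r.get_state(), r.hold_point_z)
E
```

```text
pics
side 406.68952685400393 406.68952685400393 255.171270087194 193.76221242896875 [[-0.98205189 -0.18807185 -0.01425018]
 [-0.10542404  0.60999764 -0.78535893]
 [ 0.15639648 -0.76976091 -0.61887663]] [429.71585401 330.15723072 911.93712384]
top 420.02455675743784 420.02455675743784 258.03634918862906 190.95799752893885 [[-0.02224967 -0.999595   -0.01774214]
 [-0.98846106  0.02465458 -0.14945531]
 [ 0.1498322   0.01421208 -0.98860929]] [-290.46330486  513.31672787  958.75525155]
{'t': 0.1, 'q': array([-1.30698187e+00,  1.50917972e-01,  1.43794902e+00, -2.91978406e-05,
        1.55376799e+00, -1.34034294e-01]), 'joint_velocities': array([ 0.00087398, -0.0004983 , -0.00159501, -0.00043354, -0.00097264,
        0.00038889]), 'effort': array([ 5.85451402e-03, -7.14385557e+01, -5.71794927e+01, -1.30992735e-04,
        7.11371118e-03, -2.93109792e-05]), 'tcp_pos': array([ 222.67498942, -529.9039621 ,  230.75502145]), 'orientation': array([-5.19122941e-04,  9.80279520e-01,  1.97615257e-01, -4.83607481e-05]), 'contact_force': array([ 0.44247731, -0.37212277, -0.18477493]), 'torque': array([-0.01463726, -0.01873895,  0.02093279]), 'grip_width': 85.55393010616004} 18.700000000000003
```

View pics/top0.png

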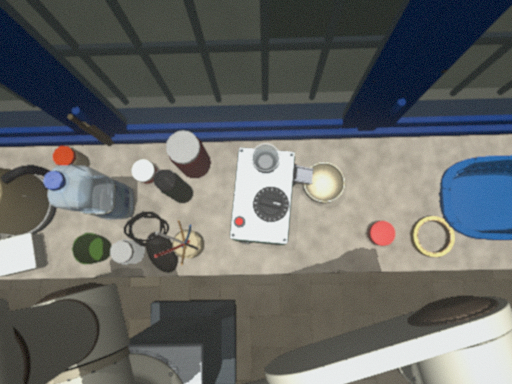

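View pics/side0.png

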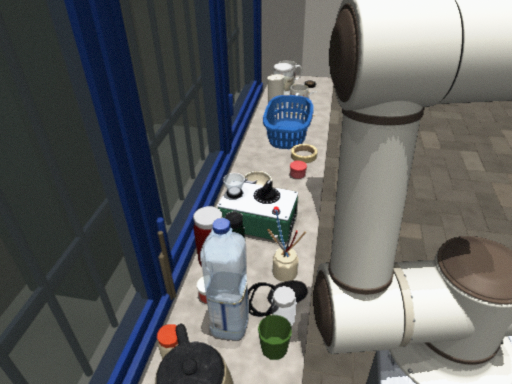

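The top view shows the mill deck spanning about (234–295, 148–243), with the dial near (270,204), the lock near (240,222), the bowl at (324,182) and the pink jar at (382,233). I'll zoom in and measure.

```bash
cat > h.py <<'E'
import numpy as np, cv2
def ray(c,u,v,z):
    R=np.array(c["R"]);t=np.array(c["t"]);d=R.T@np.array([(u-c["cx"])/c["fx"],(v-c["cy"])/c["fy"],1.]);o=-R.T@t
    return (o+d*(z-o[2])/d[2])
def proj(c,X):
    p=np.array(c["R"])@np.array(X,float)+np.array(c["t"]);return c["fx"]*p[0]/p[2]+c["cx"],c["fy"]*p[1]/p[2]+c["cy"]
E
python3 - <<'E'
from rig import r, eyes
from h import *
c=eyes.camera("top"); im=c["image"]
cv2.imwrite("pics/z1.png",cv2.resize(im[140:250,225:355],None,fx=6,fy=5.4,interpolation=cv2.INTER_CUBIC)[:, :780])
s=eyes.camera("side");cv2.imwrite("pics/z2.png",cv2.resize(s["image"][160:250,205:315],None,fx=6,fy=6,interpolation=cv2.INTER_CUBIC))
h=cv2.cvtColor(im,cv2.COLOR_BGR2HSV)
sub=np.zeros(im.shape[:2],np.uint8); sub[140:250,228:300]=1
deck=((h[...,1]<60)&(h[...,2]>150)&(sub>0)).astype(np.uint8)
cs,_=cv2.findContours(deck,0,2); k=max(cs,key=cv2.contourArea)
rect=cv2.minAreaRect(k); print(rect)
hull=cv2.convexHull(k); ap=cv2.approxPolyDP(hull,5,True)[:,0]; print(ap.tolist())
print([ray(c,*p,100).round(1)[:2].tolist() for p in cv2.boxPoints(rect)], [ray(c,*p,100).round(1)[:2].tolist() for p in ap])
red=(((h[...,0]<8)|(h[...,0]>172))&(h[...,1]>120)&(sub>0)).astype(np.uint8)
ys,xs=np.nonzero(red); print("lock",xs.mean(),ys.mean(),len(xs),ray(c,xs.mean(),ys.mean(),115))
dk=((h[...,2]<60)&(sub>0)).astype(np.uint8)
cs,_=cv2.findContours(dk,0,2)
for k in cs:
    if cv2.contourArea(k)>30: 
        (x,y),rad=cv2.minEnclosingCircle(k); print("dark",x,y,rad,cv2.contourArea(k),ray(c,x,y,110))
E
```

```text
((263.4999694824219, 194.49996948242188), (108.99998474121094, 70.99998474121094), 90.0)
[[299, 140], [299, 249], [228, 249], [228, 143]]
[[614.7, -238.2], [610.3, -398.2], [367.3, -389.3], [370.8, -235.4]] [[610.3, -398.2], [367.3, -389.3], [370.8, -235.4], [607.7, -238.1]]
lock 238.7560975609756 221.0 41 [ 429.88007599 -260.5965494   115.        ]
```

View pics/z1.png

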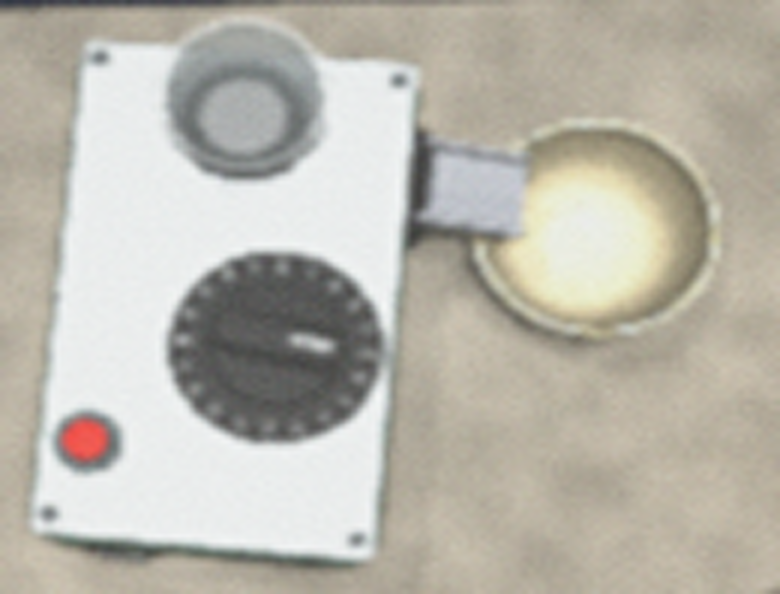

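View pics/z2.png

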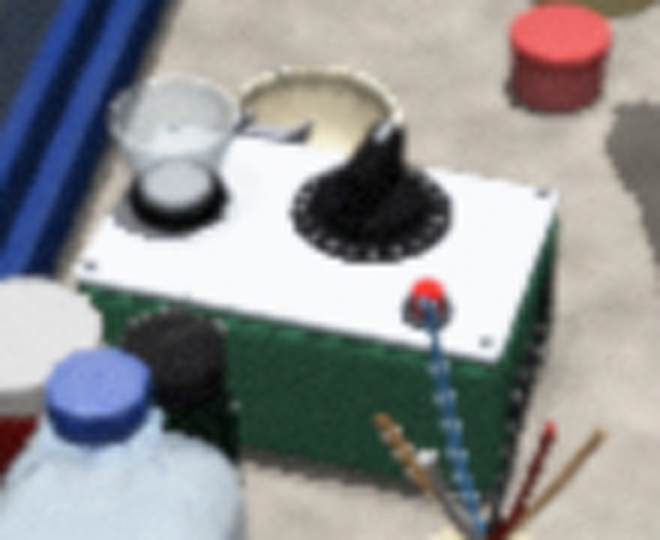

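The top zoom shows the deck corners at zoom px (88,42), (418,65), (375,560) and (33,533). The dial scale is centred at about (278,346), the pointer is at (313,343) on the bar's right (−y) end, and the lock is at (86,441). Next step is refining these.

```bash
python3 - <<'E'
from rig import r, eyes
from h import *
c=eyes.camera("top"); im=c["image"]
px=lambda u,v:(u/6+225-.4,v/5.4+140-.4)
C=[ray(c,*px(*p),100)[:2] for p in [(88,42),(418,65),(375,560),(33,533)]]
C=np.array(C);print(C.round(1))
cen=C.mean(0); ax=(C[0]+C[1]-C[2]-C[3]); yaw=np.arctan2(ax[1],ax[0]); 
ay=(C[0]+C[3]-C[1]-C[2]); yaw2=np.arctan2(-ay[0],ay[1]); print(cen,yaw,yaw2,np.linalg.norm(ax)/2,np.linalg.norm(ay)/2)
R=lambda a:np.array([[np.cos(a),-np.sin(a)],[np.sin(a),np.cos(a)]])
y=(yaw*1.6+yaw2)/2.6
print("yaw",y,"dial",cen+R(y)@[-20,-20],"lock",cen+R(y)@[-65,45])
print("lock direct",ray(c,*px(86,441),117), "scale centre",ray(c,*px(278,346),102))
print("bar ends top",ray(c,*px(313,343),140))
# second look: side lock
s=eyes.camera("side")
for n,P in(("dial",[*(cen+R(y)@[-20,-20]),140]),("lock",[*(cen+R(y)@[-65,45]),117])):
    u,v=proj(s,P);print(n,"side zoom px",(u-205)*6,(v-160)*6)
big=cv2.resize(im[184:226,250:292],None,fx=14,fy=14,interpolation=cv2.INTER_CUBIC)
big=cv2.convertScaleAbs(big,alpha=1.8,beta=0)
cv2.imwrite("pics/z3.png",big)
E
```

```text
[[ 596.9 -263.4]
 [ 583.7 -386.6]
 [ 380.2 -363.9]
 [ 393.8 -240.2]]
[ 488.64721344 -313.53215314] -0.11229853069956475 -0.10792509631855303 204.6182341762106 124.2111650965013
yaw -0.11061644055302178 dial [ 466.5616288  -331.20209799] lock [ 429.01207278 -261.6317678 ]
lock direct [ 429.13650443 -261.09320807  117.        ] scale centre [ 467.3499891  -331.15371511  102.        ]
bar ends top [ 463.66903208 -342.86545188  140.        ]
dial side zoom px 368.36336801673133 136.95263662994705
lock side zoom px 424.22614974786836 276.2326734478611
```

View pics/z3.png

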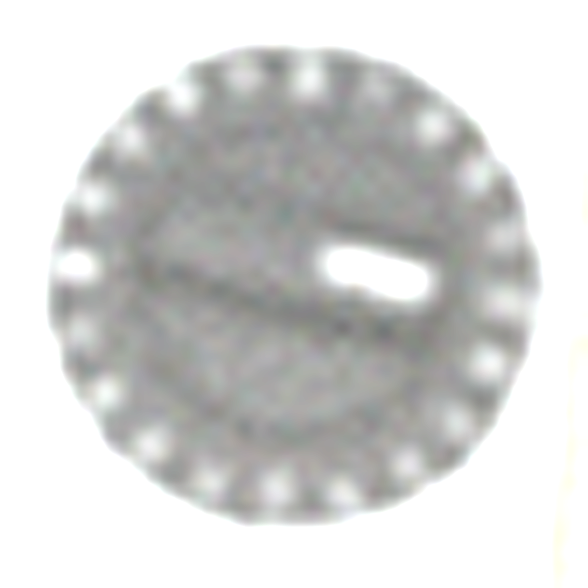

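The pointer runs from (335,262) to (425,288) and the lower bar edge from (145,268) to (415,340). I'll convert these to an angle.

```bash
python3 - <<'E'
from rig import r, eyes
from h import *
c=eyes.camera("top")
f=lambda x,y,z:ray(c,250+x/14-.5,184+y/14-.5,z)[:2]
for a,b,z in (((335,262),(425,288),140),((145,268),(415,340),112)):
    A,B=f(*a,z),f(*b,z);d=A-B;print(A,B,np.arctan2(d[1],d[0]))
s=r.get_state();print(s["q"],s["tcp_pos"])
from scipy.spatial.transform import Rotation as Ro
o=s["orientation"];M=Ro.from_quat([o[1],o[2],o[3],o[0]]).as_matrix();print(M.round(3))
E
```

```text
[ 465.75917611 -335.89120879] [ 461.49038956 -349.30919517] 1.2627823076561775
[ 468.99589697 -306.97165091] [ 456.73597789 -348.55784046] 1.284110108358352
[-1.30699127e+00  1.50625797e-01  1.43755005e+00  5.44261772e-06
  1.55380759e+00 -1.34011756e-01] [ 222.71396262 -530.02596406  231.12014503]
[[ 0.922  0.387 -0.   ]
 [ 0.387 -0.922  0.   ]
 [ 0.    -0.    -1.   ]]
```

Bar axis is about 1.27 rad, so the tool's jaw axis needs a turn of about +0.87 rad. The dial is at about (467,−331). I'll move above it.

```bash
python3 -m pendant '[0,35,28.4,0,0.125, 0,35,28.4,0,0.125, 0,35,28.4,0,0.125, 0,35,28.4,0,0.125, 0,35,28.4,-10,0.125, 0,35,28.4,-15,0.125, 0,34.2,28.4,-15,0.125, 0,0,0,0,0]'
python3 - <<'E'
from rig import r, eyes
from h import *
s=r.get_state();print(s["q"],s["tcp_pos"],s["torque"],s["contact_force"])
from scipy.spatial.transform import Rotation as Ro
o=s["orientation"];M=Ro.from_quat([o[1],o[2],o[3],o[0]]).as_matrix();print(np.arctan2(M[1,0],M[0,0]))
for n in("top","side"):
    im=eyes.camera(n)["image"]; cv2.imwrite(f"pics/{n}1.png",cv2.resize(im[130:270,190:370],None,fx=4,fy=4))
E
```

```text
t: 1.35
tcp_pos: [468.3, -329.1, 190.0]
orientation: [-0.001, 0.803, 0.596, 0.0]
contact_force: [-0.9, -0.8, -0.2]
grip_width: 85.3
[-7.47315481e-01  1.63472446e-01  1.50601702e+00  4.13938347e-04
  1.47417128e+00 -4.54219304e-01] [ 468.32192827 -329.06225638  189.95852283] [ 0.01760475 -0.01320388  0.02255994] [-0.91666676 -0.75179791 -0.23601754]
1.277658717271684
```

View pics/side1.png

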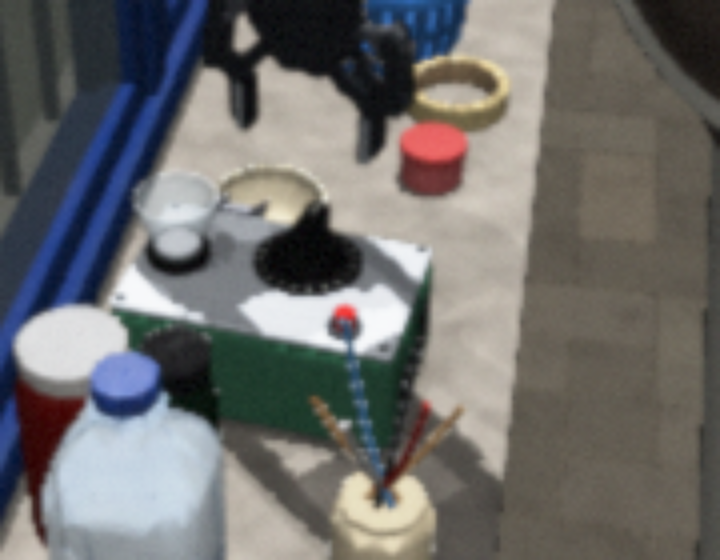

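View pics/top1.png

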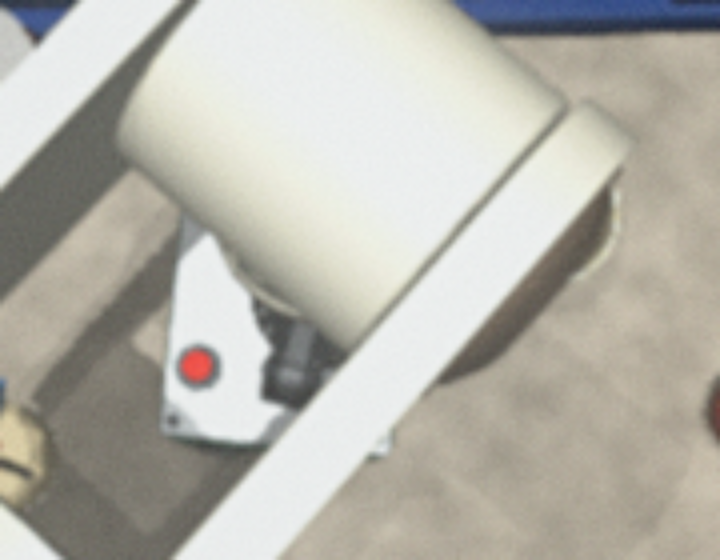

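The side view shows open fingers at about (240,110) and (370,150), straddling the bar at (315,220). The correction is −1.4, −2.1 mm; then I'll descend.

```bash
python3 -m pendant '[0,-1.4,-2,-20,0, 0,0,0,-20,0, 0,0,0,-20,0, 0,0,0,-14,0, 0,0,0,0,0,0,0,0,0,0]'; python3 -m pendant '[0.5,0,0,0,0,0.8,0,0,0,0,0.8,0,0,0,0]'
```

```text
t: 2.2
tcp_pos: [465.6, -333.7, 118.1]
orientation: [0.0, 0.804, 0.594, 0.0]
contact_force: [0.3, 0.4, -0.4]
grip_width: 85.3
t: 2.58
tcp_pos: [465.6, -333.3, 117.5]
orientation: [0.0, 0.804, 0.594, -0.0]
contact_force: [0.4, -0.3, 0.8]
grip_width: 32.3
```

```bash
python3 -m pendant '[0.5,1.3,2.1,-1,0,0.5,0,0,0,0,0.5,0,0,0,0]'; python3 -m pendant '[1,0,0,0,0,1,0,0,0,0,1,0,0,0,0,1,0,0,0,0,1,0,0,0,0,1,0,0,0,0]'; cat > st.py <<'E'
from rig import r
from h import *
s=r.get_state();o=s["orientation"]
from scipy.spatial.transform import Rotation as Ro
M=Ro.from_quat([o[1],o[2],o[3],o[0]]).as_matrix()
print("yaw %.4f"%np.arctan2(M[1,0],M[0,0]),"torque",s["torque"].round(3),"q6 eff",s["effort"][[0,5]].round(3),"F",s["contact_force"].round(1),"t",s["t"])
E
python3 st.py
```

```text
t: 2.95
tcp_pos: [466.9, -331.1, 116.3]
orientation: [-0.0, 0.804, 0.594, -0.0]
contact_force: [-0.5, 0.0, 0.2]
grip_width: 42.5
t: 3.7
tcp_pos: [466.4, -331.1, 116.5]
orientation: [-0.0, 0.804, 0.594, -0.0]
contact_force: [-5.2, 2.4, 5.3]
grip_width: 15.2
yaw 1.2727 torque [0.482 1.07  0.059] q6 eff [0.693 0.049] F [-5.2  2.4  5.3] t 3.7
```

Gripped at about 15–16 mm. Next I shift slightly to relieve the side force, then turn clockwise and watch the torque.

```bash
python3 -m pendant '[1,-0.5,0.2,0.3,0,1,0,0,0,0]' | tail -2; python3 st.py
python3 -m pendant '[1,0,0,0,-0.08,1,0,0,0,0]'|tail -1; python3 st.py
python3 -m pendant '[1,0,0,0,-0.08,1,0,0,0,0]'|tail -1; python3 st.py
python3 -m pendant '[1,0,0,0,-0.08,1,0,0,0,0]'|tail -1; python3 st.py
python3 -m pendant '[1,0,0,0,-0.08,1,0,0,0,0]'|tail -1; python3 st.py
python3 -m pendant '[1,0,0,0,-0.08,1,0,0,0,0]'|tail -1; python3 st.py
python3 -m pendant '[1,0,0,0,-0.08,1,0,0,0,0]'|tail -1; python3 st.py
```

```text
contact_force: [-3.8, 1.5, 1.6]
grip_width: 14.9
yaw 1.2727 torque [0.286 0.642 0.07 ] q6 eff [0.535 0.034] F [-3.8  1.5  1.6] t 3.95
grip_width: 14.8
yaw 1.1931 torque [0.386 0.912 0.085] q6 eff [0.795 1.537] F [-4.9  1.8  2. ] t 4.2
grip_width: 15.0
yaw 1.1136 torque [ 0.361  1.127 -0.013] q6 eff [1.04  1.125] F [-6.3  1.9  3.7] t 4.45
grip_width: 15.0
yaw 1.0336 torque [ 0.261  1.237 -0.129] q6 eff [1.276 1.052] F [-5.9  2.2  3.2] t 4.7
grip_width: 14.9
yaw 0.9536 torque [0.517 1.463 0.08 ] q6 eff [1.126 1.199] F [-8.   3.4  3.8] t 4.95
grip_width: 14.6
yaw 0.8736 torque [0.743 1.546 0.015] q6 eff [1.126 1.164] F [-8.4  4.1  4.5] t 5.2
grip_width: 15.0
yaw 0.7936 torque [ 0.701  1.745 -0.02 ] q6 eff [1.139 1.135] F [-9.1  4.4  4.8] t 5.45
```

```bash
python3 -m pendant '[1,-0.8,0.4,0.4,-0.08,1,0,0,0,0]'|tail -1; python3 st.py
python3 -m pendant '[1,0,0,0,-0.08,1,0,0,0,0]'|tail -1; python3 st.py
python3 -m pendant '[1,0,0,0,-0.08,1,0,0,0,0]'|tail -1; python3 st.py
python3 -m pendant '[1,0,0,0,-0.08,1,0,0,0,0]'|tail -1; python3 st.py
python3 -m pendant '[1,0,0,0,-0.08,1,0,0,0,0]'|tail -1; python3 st.py
python3 -m pendant '[1,0,0,0,-0.08,1,0,0,0,0]'|tail -1; python3 st.py
```

```text
grip_width: 14.9
yaw 0.7144 torque [ 0.089  0.888 -0.061] q6 eff [1.06  1.293] F [-4.6  1.9 -2.9] t 5.7
grip_width: 15.0
yaw 0.6348 torque [0.49  1.123 0.022] q6 eff [0.702 1.173] F [-5.4  2.5 -1.6] t 5.95
grip_width: 14.8
yaw 0.5549 torque [0.459 1.215 0.117] q6 eff [0.698 1.194] F [-6.6  2.8 -2.3] t 6.2
grip_width: 14.9
yaw 0.4748 torque [ 0.505  1.287 -0.019] q6 eff [0.646 1.129] F [-6.8  3.  -0.5] t 6.45
grip_width: 15.2
yaw 0.3948 torque [ 0.609  1.412 -0.05 ] q6 eff [0.498 1.102] F [-6.8  4.1 -0.9] t 6.7
grip_width: 14.5
yaw 0.3148 torque [0.908 1.478 0.017] q6 eff [0.12 1.19] F [-7.9  4.7  0.7] t 6.95
```

```bash
python3 -m pendant '[1,0,0,0,-0.07,1,0,0,0,0]'|tail -1; python3 st.py
```

```text
grip_width: 15.2
yaw 0.2452 torque [1.143 1.578 0.199] q6 eff [-0.295  1.181] F [-8.2  6.2 -0.2] t 7.2
```

```bash
python3 -m pendant '[1,0,0,0,-0.04,1,0,0,0,0]'|tail -1; python3 st.py;python3 st.py;python3 st.py
```

```text
grip_width: 14.9
yaw 0.2056 torque [1.148 1.573 0.06 ] q6 eff [-0.282  0.591] F [-8.2  6.5  0.7] t 7.45
yaw 0.2056 torque [1.148 1.573 0.06 ] q6 eff [-0.282  0.591] F [-8.2  6.5  0.7] t 7.45
yaw 0.2056 torque [1.148 1.573 0.06 ] q6 eff [-0.282  0.591] F [-8.2  6.5  0.7] t 7.45
```

```bash
python3 -m pendant '[1,-0.7,0.5,0,-0.08,1,0,0,0,0]'|tail -1; python3 st.py; python3 -m pendant '[1,0,0,0,-0.08,1,0,0,0,0]'|tail -1; python3 st.py; python3 -m pendant '[1,0,0,0,-0.04,1,0,0,0,0]'|tail -1; python3 st.py;  python3 -m pendant '[1,0,0,0,-0.05,1,0,0,0,0]'|tail -1; python3 st.py
```

```text
grip_width: 14.6
yaw 0.1249 torque [0.639 0.985 0.001] q6 eff [-0.381  1.118] F [-4.6  3.6 -0.1] t 7.7
grip_width: 15.0
yaw 0.0449 torque [ 0.947  1.004 -0.081] q6 eff [-0.826  1.13 ] F [-5.   5.9 -0.3] t 7.95
grip_width: 14.9
yaw 0.0056 torque [0.877 1.038 0.103] q6 eff [-1.028  0.675] F [-5.7  5.4 -0.5] t 8.2
grip_width: 14.9
yaw -0.0443 torque [1.038 1.055 0.343] q6 eff [-1.486  1.068] F [-5.4  6.5 -1.1] t 8.45
```

```bash
python3 -m pendant '[1,0,0,0,-0.025,1,0,0,0,0]'|tail -1; python3 st.py
```

```text
grip_width: 14.9
yaw -0.0688 torque [1.074 1.064 0.453] q6 eff [-1.696  0.827] F [-5.   5.8 -0.7] t 8.7
```

```bash
python3 -m pendant '[1,0,0,0,-0.015,1,0,0,0,0]'|tail -1; python3 st.py
```

```text
grip_width: 14.8
yaw -0.0835 torque [1.124 1.087 0.5  ] q6 eff [-1.822  0.755] F [-6.4  7.  -0.2] t 8.95
```

A clear stop: torque rises along a line to 0.50 N·m, at 4 clicks from the start, with zero at yaw ≈ 0.02. Turning back 4 clicks should bring yaw to ≈ 1.275.

```bash
python3 -m pendant '[1,0,0,0,0.12,1,0,0,0,0.12,1,0,0,0,0.12,1,0,0,0,0.12,1,0,0,0,0.12,1,0,0,0,0.12,1,0,0,0,0.12,1,0,0,0,0.12,1,0,0,0,0.12,1,0,0,0,0.12,1,0,0,0,0.12,1,0,0,0,0,1,0,0,0,0]'|tail -1; python3 st.py;  python3 -m pendant '[1,0,0,0,0.04,1,0,0,0,0]'|tail -1; python3 st.py
```

```text
grip_width: 15.2
yaw 1.2319 torque [-0.801 -0.814 -0.018] q6 eff [ 0.478 -0.099] F [ 3.3 -3.7 -9.4] t 10.575
grip_width: 14.7
yaw 1.2724 torque [-0.766 -0.876  0.018] q6 eff [ 0.427 -0.605] F [ 4.6 -3.2 -9.4] t 10.825
```

Now I release, let it settle, and lift.

```bash
python3 -m pendant '[0.6,0,0,0,0,0.4,0,0,0,0,0,0,0,0,0,0,0,0,0,0,0,0,0,0,0,0,0,0,0,0]'; python3 -m pendant '[0,0,0,0,0,0,0,0,0,0,0,0,0,0,0,0,0,0,0,0]'|tail -2; python3 -m pendant '[0,0,0,20,0,0,0,0,30,0,0,0,0,30,0,0,0,0,20,0,0,-50,-40,0,0,0,-50,-40,0,0,0,-50,-30,0,0,0,-50,-30,0,0,0,-30,-20,0,0,0,0,0,0,0]'
python3 - <<'E'
from rig import r, eyes
from h import *
im=eyes.camera("top")["image"]; cv2.imwrite("pics/top2.png",cv2.resize(im[130:260,200:350],None,fx=5,fy=4.6,interpolation=2))
big=cv2.resize(im[184:226,250:292],None,fx=14,fy=14,interpolation=cv2.INTER_CUBIC)
cv2.imwrite("pics/z4.png",cv2.convertScaleAbs(big,alpha=1.8,beta=0))
E
```

```text
t: 11.58
tcp_pos: [464.8, -330.1, 117.0]
orientation: [-0.0, 0.804, 0.594, -0.0]
contact_force: [0.2, -0.5, -0.6]
grip_width: 85.3
contact_force: [0.7, 0.5, -0.1]
grip_width: 85.4
t: 13.32
tcp_pos: [235.2, -489.3, 216.9]
orientation: [-0.0, 0.805, 0.593, -0.0]
contact_force: [0.3, 0.0, -0.1]
grip_width: 85.5
```

View pics/top2.png

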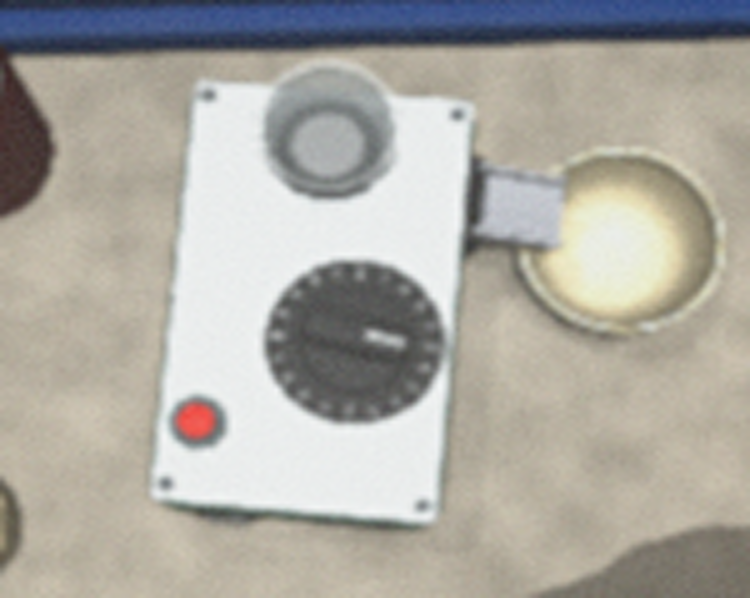

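View pics/z4.png

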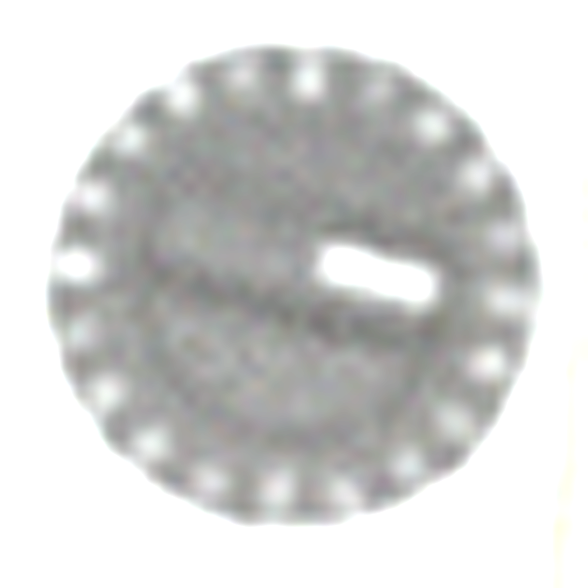

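The pointer at (340,260)–(428,290) is where it started, so it rests 4 clicks from the stop, and the bowl hasn't moved. The lock is still up. Next: close the fingers and go above the lock at (429,−261.3).

```bash
python3 -m pendant '[1,32.3,38,0,0,1,32.3,38,0,0,1,32.3,38,0,0,1,32.3,38,0,0,1,32.3,38,-20,0,1,32.3,38,-30,0,1,0,0,-30,0,1,0,0,0,0,1,0,0,0,0,1,0,0,0,0,1,0,0,0,0,1,0,0,0,0]'
python3 - <<'E'
from rig import r, eyes
from h import *
im=eyes.camera("side")["image"]; cv2.imwrite("pics/side3.png",cv2.resize(im[120:270,200:350],None,fx=4,fy=4,interpolation=2))
E
```

```text
t: 14.88
tcp_pos: [431.0, -260.4, 137.3]
orientation: [0.0, 0.804, 0.594, 0.0]
contact_force: [0.5, -0.1, -0.4]
grip_width: 0.1
```

View pics/side3.png

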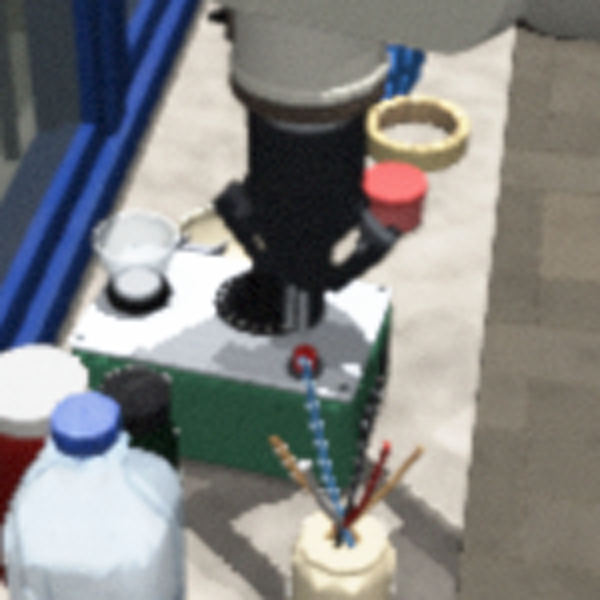

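The closed fingertips are at (297,325), just over the red plunger at (305,355), and clear of the brushes. A small correction, then push down.

```bash
python3 -m pendant '[1,-1.8,-0.8,-10,0,1,0,0,-7,0,1,0,0,0,0]'; python3 -m pendant '[1,0,0,-4,0,1,0,0,-4,0,1,0,0,0,0]'; python3 -m pendant '[1,0,0,-3,0,1,0,0,-1,0,1,0,0,0,0]';
```

```text
t: 15.3
tcp_pos: [428.9, -260.7, 119.1]
orientation: [-0.001, 0.804, 0.594, -0.0]
contact_force: [0.0, 0.5, 0.2]
grip_width: 0.2
t: 15.68
tcp_pos: [429.2, -261.0, 111.8]
orientation: [-0.0, 0.804, 0.594, -0.0]
contact_force: [-0.1, -0.1, -1.0]
grip_width: -0.0
t: 16.05
tcp_pos: [429.4, -261.1, 108.9]
orientation: [0.0, 0.804, 0.594, 0.0]
contact_force: [-3.7, 3.6, 16.3]
grip_width: 0.5
```

```bash
python3 -m pendant '[1,0,0,-1,0,1,0,0,0,0]'; python3 -m pendant '[1,0,0,15,0,1,0,0,30,0,1,0,0,30,0,1,-40,-30,20,0,1,-50,-40,0,0,1,-50,-40,0,0,1,-50,-40,0,0,1,0,-50,0,0,1,0,-30,0,0,1,0,0,0,0,1,0,0,0,0]'
python3 - <<'E'
from rig import r, eyes
from h import *
im=eyes.camera("top")["image"]; cv2.imwrite("pics/top4.png",cv2.resize(im[130:260,200:350],None,fx=5,fy=4.6,interpolation=2))
big=cv2.resize(im[184:226,250:292],None,fx=8,fy=8,interpolation=cv2.INTER_CUBIC)
s=eyes.camera("side")["image"]
b2=cv2.resize(s[175:233,230:288],(336,336),interpolation=2)
cv2.imwrite("pics/z5.png",np.hstack([cv2.convertScaleAbs(big,alpha=1.8,beta=0),b2]))
E
```

```text
t: 16.3
tcp_pos: [429.5, -261.1, 108.7]
orientation: [0.001, 0.804, 0.594, 0.0]
contact_force: [-7.9, 6.5, 28.1]
grip_width: -0.2
t: 17.68
tcp_pos: [242.9, -487.6, 201.8]
orientation: [-0.0, 0.804, 0.594, 0.0]
contact_force: [-0.7, 0.2, 0.6]
grip_width: -0.2
```

View pics/top4.png

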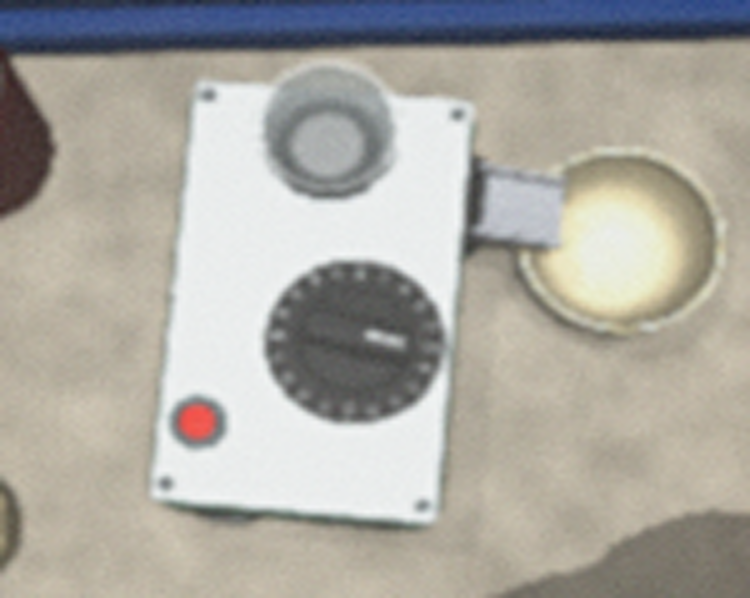

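View pics/z5.png

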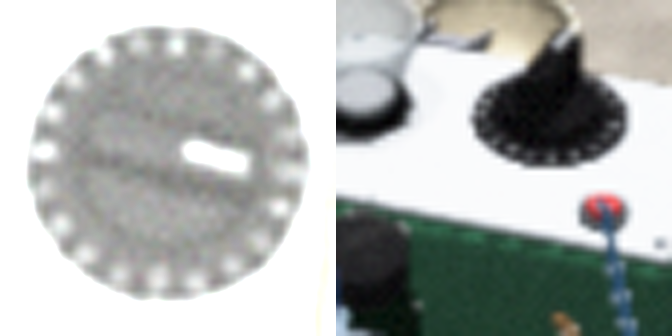

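The dial pointer is unchanged. The plunger now sits low in its collar in the side view at (604,205), the bowl hasn't moved, and the arm is clear. Handing in.

```bash
python3 -c "
from rig import r
print(r.get_state()['t']); print(r.finish_job())"
```

```text
17.775
the job is handed in; nothing more can be done
None
```

The job is handed in at 17.8 s: the dial is set four clicks back from its stop and the lock plunger is down. `finish_job` gives no verdict, so these are my own checks.

- **Stop:** I turned the dial clockwise in small steps. The torque stayed within the ripple (0.20 N·m at most) until the fourth click. It then rose steadily to 0.50 N·m about 0.1 rad past the stop, well short of the 0.2 rad limit.
- **Four clicks back:** I turned it back and let go. In the pictures after release and at the end, the pointer is on the same mark as at the start. That fits, because the stop was four clicks from where the dial began.
- **Lock:** I pushed the plunger until the tool reached z = 108.7 mm, where the force climbed to 28 N against a hard bottom. The top started at 117 mm, so it went down about 8 mm. The last side view shows it sunk into its collar.
- **Surroundings:** The bowl looks unmoved in the last pictures, and the arm was clear with no contact force. I did not measure the two jars again at the end, but I never worked near them.

While I turned the dial there was a side force of up to about 10 N, from gripping it 1–2 mm off centre. The torque reading still showed the stop clearly. No checks failed or disagreed.

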